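# Slide the tap bottle's board out over the beaker and hold it down

### The arm

A 6-joint arm with a two-finger parallel gripper is mounted at the origin on the work surface. World frame = base frame: x ahead of the robot, y to its left, z up, the work surface at z = 0. Lengths are in mm, angles in rad, forces in N, time in s.
With the tool pointing down it reaches from about 275 to 725 mm from the base axis. Payload 5.6 kg.
Tool frame: the origin (TCP) lies on the front face of the gripper's body, between the roots of the fingers; the fingertips stand ahead of it and the grasp point (between the pads) lies 54 mm ahead of it (arm.tip_reach is the z of the fingertips in the tool frame, in mm); z points along the fingers, y is the direction in which the jaws open and shut (so a half turn about z gives the same grasp; the last joint's range is limited). The gripper opens to 85 mm and grips with 20 to 120 N. Pads are 22 mm wide; open, the fingers measure 114 mm over their backs; the gripper's body (76 mm by 85 mm) begins 54 mm behind the grasp point. The pads swing forward as they close: fully open they stand 13 mm farther back than shut.
Start: joints at [-0.976, 0.255, 0.108, 0, -1.424, -0.285], TCP at [167.697, -523.804, 303.883] pointing down, gripper open.
Joint ranges: [-2.95, 2.95], [-1.21, 1.97], [-1.09, 1.5], [-2.87, 1.71], [-2.94, -0.07], [-3.05, 3.05]. Speed limits (rad/s): [2.57, 2.57, 3.14, 3.14, 3.14, 3.14].

### API

Orientations are given as a unit quaternion [w, x, y, z].
In Python, from cell import arm gives the robot as it stands.
- The arm moves only by the tool servo_tool, never from a script. Its argument "series" is a list of rows, each a list of 3 entries, a list of its own where there are three numbers: the turn, a rotation vector about the world's x, y, z in rad, then the shift along the world's x, y, z in cm, then the opening, from -1 (shut) to 1 (fully open), so that 0 is half open. A call has 1 to 12 rows; each row shifts and turns the commanded pose from where the row before left it; what a row does not reach is not made up. A row lasts 1/8 s, in which the tool goes at most 62.5 mm and 10.7 degrees, less where a joint would pass 70% of its speed; a pose out of reach is approached as far as the arm can. A call is refused whole if a number of a shift passes 6.25 or a number of a turn 0.188, either way. A call with a gripper value outside its range is refused whole. The fingers move at their own pace and stop on an object; the grip force is fixed at half the most. Time passes only in rows, so rows that do not move let the fingers close. It gives the time, the measured TCP pose, the force and the opening at its end, in the units of the state.
- arm.read_state(): the state, without advancing time (a new reading comes with each control period).
- arm.camera(name): name is "side" or "top" or "wrist"; returns a dict with "image" (384x512x3 uint8, red, green, blue), "intrinsics" (3x3 intrinsics, pixels), "k1" (the pictures are not rectified: a ray, as slopes to the right and down, at radius r is drawn at 1 + k1 r^2 times it, then the intrinsics apply), "pose" (4x4, takes a point from camera to world coordinates); the wrist camera has in their place "hand_eye" (4x4, takes a point from camera to tool coordinates, whose origin is the TCP and whose axes are the flange's). Camera axes: x right, y down, z forward; pixel columns grow to the right and rows downward; lengths in mm; the calibration is good to about 2 mm. A picture is of the moment at which its call begins: read the wrist's pose just before it. There is no depth.
- arm.hand_in(): hands the job in, once; it reports no verdict.
The state is a dict: "t": time; "joint_positions": joint angles; "qd": joint speeds; "joint_torque": joint torques, N m; "ee_pos": TCP position; "tool_rot": TCP orientation; "wrist_force": force on the tool from outside, world axes, zero at the start; "moment": the same for the moment, N m; "grip_width": finger opening in mm.
Only numpy, scipy, OpenCV 4.12 (cv2) and the standard library are available. Lean on these libraries where they do the work, as an engineer would, in place of code of your own. Each camera call takes 0.05 s, during which the arm holds its last target.

### The job

Take the plywood board by its grip block and slide it straight out along the riser, bottle and all, until the board's outer end is level with the pointer of the marker stand, so that the bottle's tap comes over the beaker. The board would tip there if let go, so keep it flat on the riser the whole time, and finish while still holding it in that place. The bottle must stay standing where it is on the board, and the beaker and the other lab things must be left alone.

Things in the scene. Friction and masses are not known exactly. Their poses are not given: they have to be found in the camera images.
- riser: Fixed grey bench riser, a table-like step 90 mm wide (x), 320 mm long (y) and 100 mm high. Origin: centre of its underside on the work surface. Its +y axis is the direction 'out', in which the board is to slide; its outer top edge is at y = +160.
- board: Loose plywood board, 70 (x) x 360 (y) x 12 mm, 0.28 kg, flat on the riser, overhanging its outer edge by 25 to 60 mm. Origin: centre of its underside; +y points out. A wooden grip block is fixed on its inner (-y) end. With the bottle on it, it tips by itself beyond 90 to 115 mm overhang; at the mark (140 to 180 mm) keeping it down takes 1 to 5 N at the block.
- grip_block (a point): Centre of the wooden grip block, 26 mm (board's x) by 40 mm (board's y) by 45 mm high, standing on the board's top face; its top is 22.5 mm above this point and the board's top face 22.5 mm below it. On the board's centreline, 335 mm inward (-y) from the board's outer end. Best pinched across the 26 mm.
- board_end (a point): Centre of the board's outer end face, 180 mm along the board's +y from its origin, 6 mm above its underside.
- tap_bottle: White plastic bottle with a tap, standing loose on the outer end of the board, centred about 45 mm in from the board's end on its centreline. 72 mm diameter, 131 mm high, 0.35 to 0.65 kg. Origin: centre of its underside. The tap points along its +y, out past the board's end; the spout is 64 mm from the bottle's axis.
- seat (a point): Point of the board's top face where the bottle stands (to within about 4 mm): on the centreline, 45 mm inward from the outer end.
- marker: Fixed marker stand past the riser's end: a 170 x 130 x 6 mm steel foot plate, an upright rod 156 mm high at x = +95 and on it a flat steel pointer 5 mm thick, 100 to 116 mm high, in the plane y = 0, its tip at x = +55, 20 mm clear of a centred board. Origin: on the work surface on the riser's centreline; axes as the riser's. The board's end belongs at y = 0.
- beaker: Glass beaker, 62 mm wide, 70 mm high, standing loose on the marker's foot plate, under where the tap will be. Leave alone. Origin: centre of its underside.
- amber_bottle: Brown glass bottle with black cap, 68 mm wide, 150 mm high, bystander. Origin: centre of its underside.
- jug: White plastic jar, 70 mm wide, 100 mm high, bystander. Origin: centre of its underside.
Mind the look-alikes: they are no part of the job. Leave any green look-alike of the tap_bottle alone. Of the things that look like the marker, the smaller one is meant.

How it is judged (in metres and radians):
At the end, for the whole second after the job is handed in: Board end level with the pointer within 8 mm, 18 mm sideways, 5 degrees of yaw; board flat (1.1 degrees) and at rest on the riser, held by the fingers and touching nothing else; bottle upright within 20 mm of its seat, not touched (y of board_end in the frame of marker between -0.008 and 0.008 m and x of board_end in the frame of marker between -0.018 and 0.018 m and angle between the y axis of board and the y axis of riser, either way round below 0.09 rad and angle between board's own z axis and vertical below 0.02 rad and height (world z) of board below 0.105 m and contact force between board and riser above 1 N and contact force between the fingers and board above 1 N and contact force between each of board, tap_bottle and marker below 0.3 N and contact force between tap_bottle and the arm below 0.3 N and contact force between tap_bottle and the fingers below 0.3 N and linear speed of board below 0.01 m/s and angle between tap_bottle's own z axis and vertical below 0.08 rad and distance between tap_bottle and seat below 0.02 m); the arm keeps its last pose, push and grip.
It fails at once if the board tips (more than 4.5 degrees) or is lifted off the riser (its centre more than 10 mm) (angle between board's own z axis and vertical above 0.08 rad or height (world z) of board above 0.11 m).
It fails at once if the bottle leans over (more than 12 degrees) (angle between tap_bottle's own z axis and vertical above 0.21 rad).
It fails at once if the beaker or another bystander is moved more than 20 mm or tipped (12 degrees) (distance of any of beaker, amber_bottle, jug from where it was at the start of the episode above 0.02 m or angle between any of beaker, amber_bottle, jug's own z axis and vertical above 0.21 rad).
It also fails if it takes over 32 s, if anything falls off the work surface, if the arm or the gripper's body presses on something with over 40 N, if the wrist force passes 120 N, or if a joint passes its speed limit or range.

## Working session

There is one attempt and no reset: what is moved stays moved. The work goes in short steps, Python scripts to look and compute and a tool call to move; the robot and the scene stay as the last step left them, time stands still between calls to the robot, and variables do not carry over. Pictures are saved under pics/ and viewed, and the job is handed in when it is done.

Besides the shell and the picture viewer there is one more tool, called as name([rows], argument=value, ...), one row to a line, values as JSON. servo_tool: Moves the arm, as the interface text tells. Its arguments: {"type":"object","properties":{"series":{"type":"array"}},"required":["series"]}

```bash
mkdir -p pics
cat > h.py <<'E'
import numpy as np, cv2
from cell import arm
def save(n,img): cv2.imwrite(f'pics/{n}.png',cv2.cvtColor(img,cv2.COLOR_RGB2BGR))
def ray(c,uv,T=None):
    K=np.array(c['intrinsics']);k1=c['k1']
    d=np.array([(uv[0]-K[0,2])/K[0,0],(uv[1]-K[1,2])/K[1,1]])
    s=d.copy()
    for _ in range(30): s=d/(1+k1*(s@s))
    T=np.array(c['pose']) if T is None else T
    v=T[:3,:3]@np.array([s[0],s[1],1.]);return T[:3,3],v
def onz(c,uv,z,T=None):
    o,v=ray(c,uv,T);return o+v*(z-o[2])/v[2]
def proj(c,p,T=None):
    T=np.array(c['pose']) if T is None else T
    q=T[:3,:3].T@(np.array(p)-T[:3,3]);s=q[:2]/q[2];s=s*(1+c['k1']*(s@s));K=np.array(c['intrinsics'])
    return s[0]*K[0,0]+K[0,2],s[1]*K[1,1]+K[1,2]
E
python3 - <<'E'
from h import *
import pickle
print(arm.read_state(), arm.tip_reach)
d={}
for n in ['side','top','wrist']:
    c=arm.camera(n);d[n]=c;save(n+'0',c['image']);print(n,np.round(c.get('pose',c.get('hand_eye')),3),c['intrinsics'],c['k1'])
pickle.dump(d,open('c0.pkl','wb'))
E
```

```text
{'t': 0.0, 'joint_positions': array([-9.76400902e-01,  2.55749102e-01,  1.06961683e-01, -4.59679174e-04,
       -1.42388013e+00, -2.84619031e-01]), 'qd': array([-0.00072674, -0.00012641, -0.00084849, -0.00086199, -0.00127898,
        0.00144635]), 'joint_torque': array([ 2.42845836e-04, -3.86624444e+01,  2.37938404e+01,  5.36534294e+00,
       -6.21727100e-03,  6.39342872e-06]), 'ee_pos': array([ 167.61789828, -523.45259283,  302.97987838]), 'tool_rot': array([-1.92369015e-04, -1.54236111e-01,  9.88033550e-01,  9.43418552e-04]), 'wrist_force': array([0.43703807, 0.30708606, 0.11161501]), 'moment': array([ 0.09186886,  0.00645984, -0.02281755]), 'grip_width': 85.22838269680867} 72.6
side [[-8.080000e-01 -3.980000e-01  4.350000e-01 -1.262880e+02]
 [-5.900000e-01  5.450000e-01 -5.960000e-01  7.959040e+02]
 [-0.000000e+00 -7.380000e-01 -6.750000e-01  1.001478e+03]
 [ 0.000000e+00  0.000000e+00  0.000000e+00  1.000000e+00]] [[393.59151135   0.         246.98891839]
 [  0.         393.59151135 196.2238444 ]
 [  0.           0.           1.        ]] -0.036644391872163805
top [[-2.300000e-02 -9.930000e-01  1.120000e-01  2.817050e+02]
 [-1.000000e+00  2.200000e-02 -7.000000e-03 -1.993500e+01]
 [ 4.000000e-03 -1.120000e-01 -9.940000e-01  1.590357e+03]
 [ 0.000000e+00  0.000000e+00  0.000000e+00  1.000000e+00]] [[463.13840924   0.         256.24560347]
 [  0.         463.13840924 193.33294268]
 [  0.           0.           1.        ]] 0.008733160415514925
wrist [[  0.     -0.955  -0.295  75.329]
 [  1.      0.      0.     -1.661]
 [ -0.     -0.295   0.955 -68.69 ]
 [  0.      0.      0.      1.   ]] [[272.63023749   0.         255.41497924]
 [  0.         272.63023749 187.44193561]
 [  0.           0.           1.        ]] -0.050625856636850486
```

View pics/side0.png

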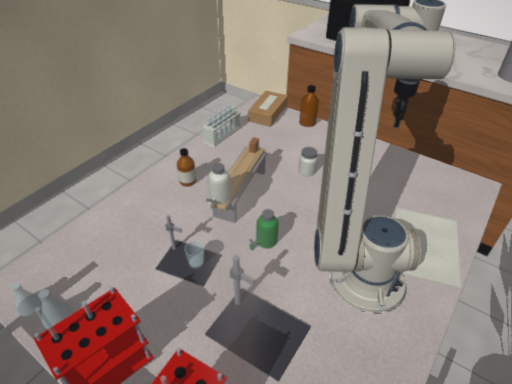

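View pics/top0.png

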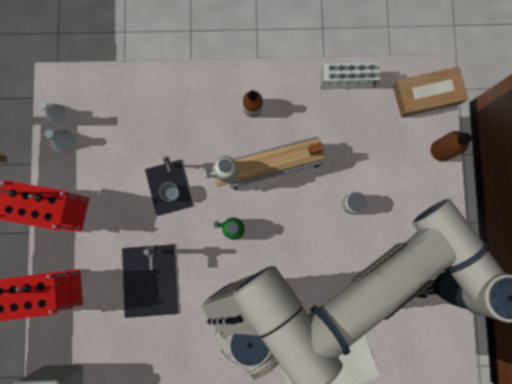

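View pics/wrist0.png

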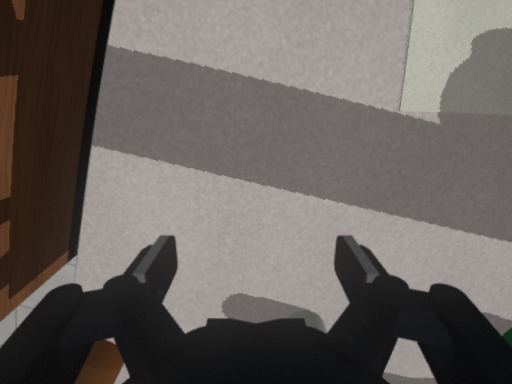

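The side and top views show:
- **Board:** plywood on the riser, with its grip block at top (316,148).
- **Tap bottles:** white on the board at (222,168). The green one at (232,228) stands on the bench and is a look-alike, to be left alone.
- **Markers:** the small dark plate is at (169,187) with the beaker on it. The larger one at (150,280) is a decoy. The smaller one fits the description: it holds the beaker and lies in line with the riser.

Next I'll check these in an enlarged crop.

Run:
```python
from h import *
import pickle
d=pickle.load(open('c0.pkl','rb'))
im=d['top']['image'][120:230,135:340]
a=cv2.resize(im,None,fx=3.9,fy=3.9,interpolation=cv2.INTER_CUBIC);save('topcrop',a)
im=d['side']['image'][130:285,145:280]
save('sidecrop',cv2.resize(im,None,fx=3.8,fy=3.8,interpolation=cv2.INTER_CUBIC))
```

```text
(no output)
```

View pics/topcrop.png

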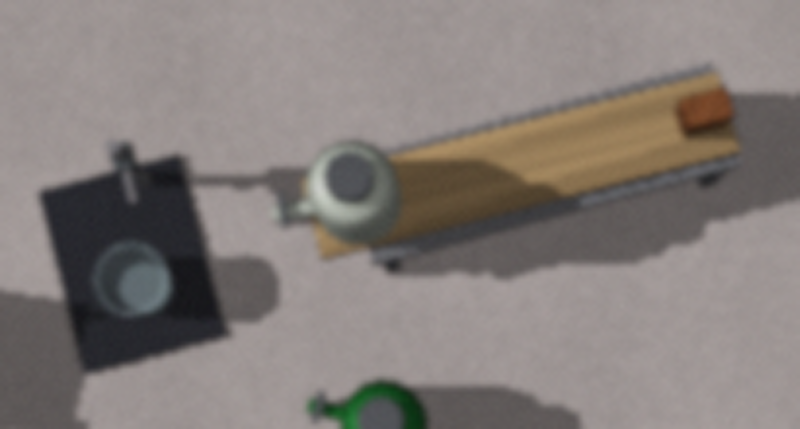

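View pics/sidecrop.png

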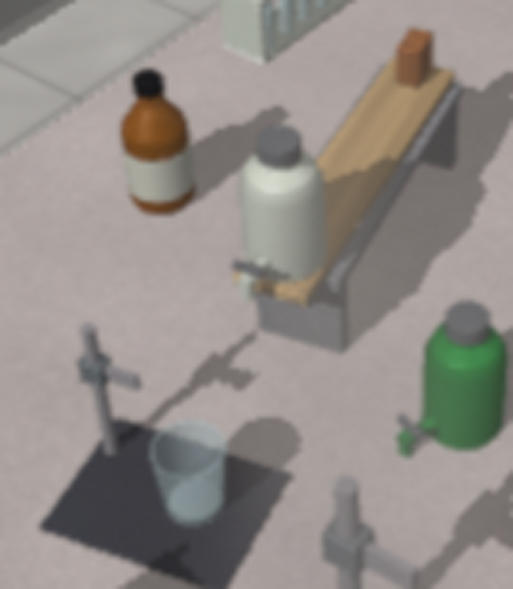

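The crops confirm it. The small marker has its rod and pointer at top crop (125,165), with the beaker on its plate, in line with the riser. The green bottle stands on the bench. Next I'll measure them.

```bash
cat > meas.py <<'E'
from h import *
def big(m):
    cs,_=cv2.findContours(m.astype(np.uint8),cv2.RETR_EXTERNAL,cv2.CHAIN_APPROX_NONE);return max(cs,key=cv2.contourArea)
def rect(c,mask,z):
    p=big(mask)[:,0,:].astype(float)
    w=np.array([onz(c,q,z)[:2] for q in p],np.float32)
    r=cv2.minAreaRect(w);return r,cv2.boxPoints(r)
E
python3 - <<'E'
from meas import *
import pickle
d=pickle.load(open('c0.pkl','rb'));c=d['top'];im=c['image']
hsv=cv2.cvtColor(im,cv2.COLOR_RGB2HSV)
H,S,V=[hsv[...,i].astype(int) for i in range(3)]
roi=np.zeros(H.shape,bool);roi[120:230,135:340]=1
blk=roi&(H<13)&(S>120)&(V>50); 
brd=roi&(H<25)&(S>65)
print('block',rect(c,blk,157))
print('board',rect(c,brd&~blk,112)); print('all',rect(c,brd,112))
pl=np.zeros(H.shape,bool);pl[150:225,140:198]=1;pl&=(V<75)
pl=cv2.morphologyEx(pl.astype(np.uint8),cv2.MORPH_CLOSE,np.ones((9,9)))
print('plate',rect(c,pl,6))
vis=im.copy();vis[blk]=[255,0,0];vis[brd&~blk]=[0,255,0];vis[pl>0]=[0,0,255]
save('mask0',cv2.resize(vis[120:230,135:340],None,fx=3.9,fy=3.9,interpolation=cv2.INTER_NEAREST))
E
```

```text
block (((581.9078369140625, -219.639892578125), (25.83702278137207, 40.28251266479492), 14.89437198638916), array([[ 564.24634, -203.4959 ],
       [ 574.60046, -242.42497],
       [ 599.56934, -235.78389],
       [ 589.2152 , -196.85481]], dtype=float32))
board (((555.9280395507812, -99.62005615234375), (71.2595443725586, 309.23638916015625), 13.345321655273438), array([[ 485.57147 ,   42.598877],
       [ 556.9493  , -258.28708 ],
       [ 626.2846  , -241.83899 ],
       [ 554.9068  ,   59.046967]], dtype=float32))
all (((555.9280395507812, -99.62005615234375), (71.2595443725586, 309.23638916015625), 13.345321655273438), array([[ 485.57147 ,   42.598877],
       [ 556.9493  , -258.28708 ],
       [ 626.2846  , -241.83899 ],
       [ 554.9068  ,   59.046967]], dtype=float32))
plate (((496.7475280761719, 272.5748291015625), (184.78868103027344, 132.410888671875), 13.9236421585083), array([[391.1371 , 314.60223],
       [422.99893, 186.08197],
       [602.358  , 230.54742],
       [570.4961 , 359.0677 ]], dtype=float32))
```

View pics/mask0.png

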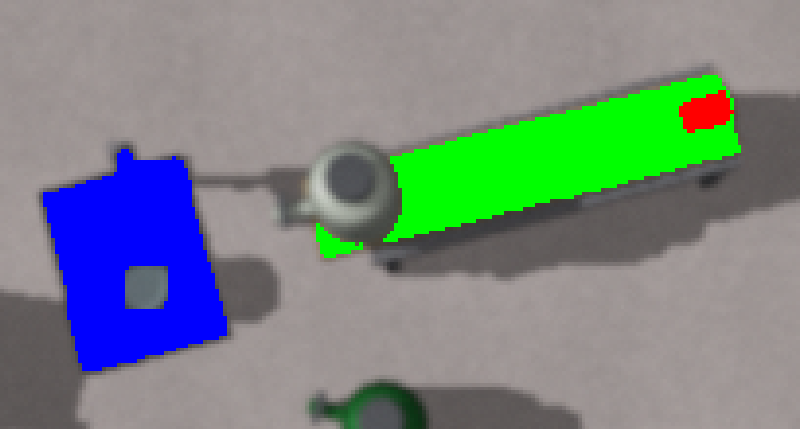

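Run:
```python
from meas import *
import pickle
d=pickle.load(open('c0.pkl','rb'))
a=cv2.resize(d['top']['image'][148:223,140:200],None,fx=8,fy=8,interpolation=cv2.INTER_CUBIC)
b=cv2.resize(d['side']['image'][208:283,150:225],None,fx=8,fy=8,interpolation=cv2.INTER_CUBIC)
save('mk',np.hstack([a[:600],b[:600,:320*2]])[:, :1080][:, :]); save('mkT',a); save('mkS',b)
```

```text
(no output)
```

View pics/mkT.png

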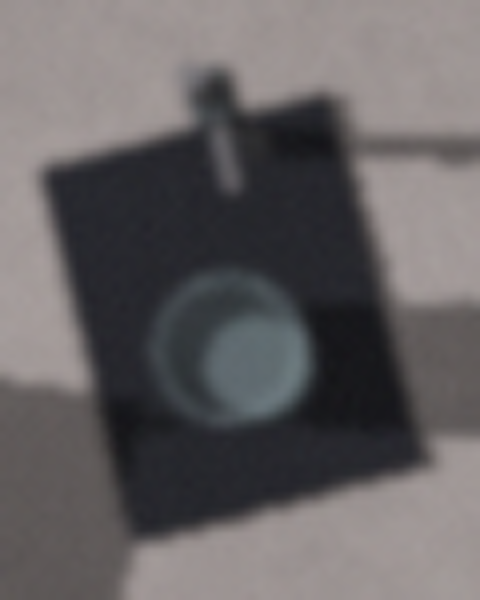

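View pics/mkS.png

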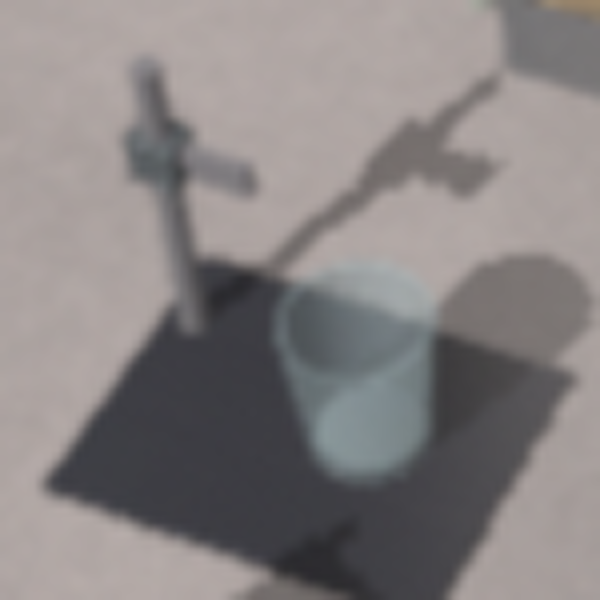

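Run:
```python
from meas import *
import pickle
d=pickle.load(open('c0.pkl','rb'));t,s=d['top'],d['side']
T=lambda x,y:((x+.5)/8-.5+140,(y+.5)/8-.5+148)
S=lambda x,y:((x+.5)/8-.5+150,(y+.5)/8-.5+208)
def P(n,c,p,z):print(n,np.round(onz(c,p,z),1))
P('tip T',t,T(232,190),116);P('ptr root T',t,T(221,118),116);P('rodtop T',t,T(188,72),156)
P('tip S',s,S(255,182),108);P('rodtop S',s,S(145,62),156);P('rodbase S',s,S(192,328),6)
for q in [(335,98),(45,170),(135,538),(430,462)]:P('plate T',t,T(*q),6)
P('plate S',s,S(575,378),6);P('plate S',s,S(45,487),6);P('plate S',s,S(205,262),6)
# board edge lines
im=t['image'];hsv=cv2.cvtColor(im,cv2.COLOR_RGB2HSV).astype(int)
m=np.zeros(im.shape[:2],bool);m[120:230,135:340]=1;m&=(hsv[...,0]<25)&(hsv[...,1]>65)
up=[];lo=[]
for x in range(240,312):
    ys=np.where(m[:,x])[0]
    up.append(onz(t,(x,ys.min()-.5),112)[:2]);lo.append(onz(t,(x,ys.max()+.5),112)[:2])
for e in(up,lo):
    e=np.array(e);k=np.polyfit(e[:,1],e[:,0],1);print('edge x=k*y+b',k,np.degrees(np.arctan(k[0])),'perp-mid offset')
ys,xs=np.where(m)
# outer corner & inner corners
for p in [(135+322/3.9,120+260/3.9),(135+716/3.9,120+72/3.9),(135+741/3.9,120+153/3.9)]: P('corner',t,p,112)
# grip block from side
im=s['image'];hsv=cv2.cvtColor(im,cv2.COLOR_RGB2HSV).astype(int)
P('bottle cap T',t,(135+351/3.9,120+178/3.9),131+112)
```

```text
tip T [525.3 250.1 116. ]
ptr root T [554.7 254.4 116. ]
rodtop T [565.9 259.9 156. ]
tip S [521.2 251.5 108. ]
rodtop S [562.4 260.2 156. ]
rodbase S [560.2 264.2   6. ]
plate T [582.8 225.6   6. ]
plate T [553.9 350.9   6. ]
plate T [393.8 311.8   6. ]
plate T [423.6 185.6   6. ]
plate S [417.2 191.8   6. ]
plate S [550.3 356.9   6. ]
plate S [580.8 235.    6. ]
edge x=k*y+b [-2.36526070e-01  5.68942608e+02] -13.307384344825348 perp-mid offset
edge x=k*y+b [-2.33591189e-01  4.96927481e+02] -13.148032713003014 perp-mid offset
corner [472.5  93.5 112. ]
corner [ 623.5 -237.4  112. ]
corner [ 554.4 -255.6  112. ]
bottle cap T [517.6  60.8 243. ]
```

The measurements give:
- **Riser yaw:** about 13.8°, with out ≈ (-0.2385, 0.971).
- **Grip block:** (582, -220).
- **Distance to go:** about 135 mm.

Now I'll move above the block with a +86° turn.

servo_tool([
  [[0, 0, 0.125], [3.45, 2.53, 0], 1],
  [[0, 0, 0.125], [3.45, 2.53, 0], 1],
  [[0, 0, 0.125], [3.45, 2.53, 0], 1],
  [[0, 0, 0.125], [3.45, 2.53, 0], 1],
  [[0, 0, 0.125], [3.45, 2.53, 0], 1],
  [[0, 0, 0.125], [3.45, 2.53, 0], 1],
  [[0, 0, 0.125], [3.45, 2.53, 0], 1],
  [[0, 0, 0.125], [3.45, 2.53, 0], 1],
  [[0, 0, 0.125], [3.45, 2.53, 0], 1],
  [[0, 0, 0.125], [3.45, 2.53, 0], 1],
  [[0, 0, 0.125], [3.45, 2.53, 0], 1],
  [[0, 0, 0.125], [3.45, 2.53, 0], 1],
])

```text
t: 1.65
ee_pos: [582.6, -219.2, 303.5]
tool_rot: [0.0, 0.788, -0.616, -0.0]
wrist_force: [0.4, -0.0, 0.2]
grip_width: 85.4
```

servo_tool([
  [[0, 0, 0], [0, 0, 0], 1],
])

```text
t: 1.78
ee_pos: [583.4, -218.2, 302.1]
tool_rot: [0.0, 0.788, -0.616, -0.001]
wrist_force: [-0.6, -1.3, 0.5]
grip_width: 85.3
```

```bash
cat >> h.py <<'E'
from scipy.spatial.transform import Rotation as Ro
def wristT(st,c):
    q=st['tool_rot'];M=np.eye(4);M[:3,:3]=Ro.from_quat([q[1],q[2],q[3],q[0]]).as_matrix();M[:3,3]=st['ee_pos'];return M@np.array(c['hand_eye'])
E
python3 - <<'E'
from h import *
import pickle
st=arm.read_state();c=arm.camera('wrist');save('w1',c['image']);pickle.dump((st,c),open('w1.pkl','wb'));print(st['t'],st['ee_pos'],st['tool_rot'],st['joint_positions'])
T=wristT(st,c)
for p in [(582,-220,157),(582,-220,112)]:print(proj(c,p,T))
print(Ro.from_quat(np.roll(st['tool_rot'],-1)).as_matrix())
E
```

```text
1.775 [ 583.37852775 -218.18396045  302.14895502] [ 3.02803991e-04  7.87551945e-01 -6.16247160e-01 -1.13132655e-03] [-1.07713804e-01  4.04354200e-01  3.16527209e-01 -6.82896599e-04
 -1.48521066e+00  3.50631042e-01]
(np.float64(257.3080485268071), np.float64(198.10062508286006))
(np.float64(256.9350982476269), np.float64(182.9146116898085))
[[ 2.40476315e-01 -9.70652614e-01 -2.15516106e-03]
 [-9.70653984e-01 -2.40478692e-01  9.17405807e-04]
 [-1.40875266e-03  1.87130130e-03 -9.99997257e-01]]
```

View pics/w1.png

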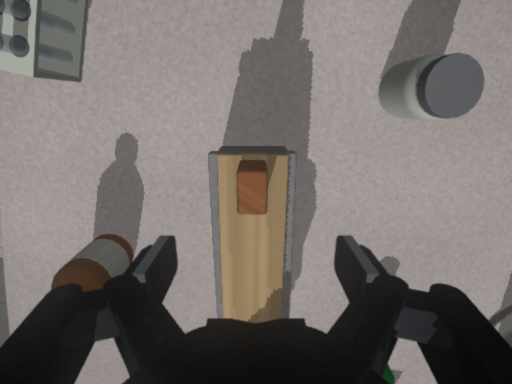

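Run:
```python
from h import *
import pickle
st,c=pickle.load(open('w1.pkl','rb'))
save('w1c',cv2.resize(c['image'][140:240,190:315],None,fx=6,fy=6,interpolation=cv2.INTER_CUBIC))
```

```text
(no output)
```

View pics/w1c.png

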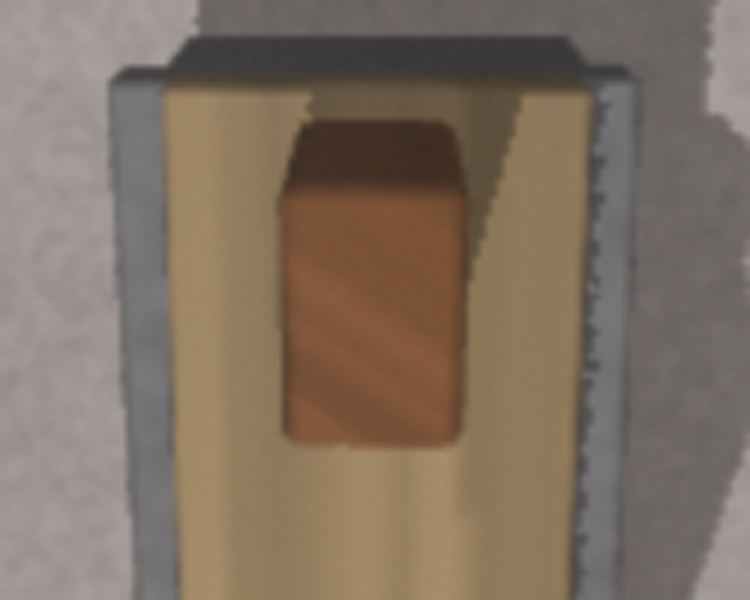

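Run:
```python
from h import *
import pickle
st,c=pickle.load(open('w1.pkl','rb'));T=wristT(st,c)
W=lambda x,y:((x+.5)/6-.5+190,(y+.5)/6-.5+140)
q=[onz(c,W(*p),157,T) for p in [(286,188),(466,188),(284,444),(462,444)]];q=np.array(q)
print(q.round(1),q.mean(0).round(1))
print('board inner corners',[onz(c,W(*p),112,T).round(1) for p in [(163,90),(594,90)]])
for side in [[(163,100),(181,595)],[(594,100),(568,595)]]:
    a,b=[onz(c,W(*p),112,T) for p in side];d=b-a;print('board yaw',np.degrees(np.arctan2(-d[0],d[1])))
for side in [[(112,100),(137,595)],[(635,100),(612,595)]]:
    a,b=[onz(c,W(*p),100,T) for p in side];d=b-a;print('riser yaw',np.degrees(np.arctan2(-d[0],d[1])),a)
e=q[2:].mean(0)-q[:2].mean(0);print('blk yaw',np.degrees(np.arctan2(-e[0],e[1])))
```

```text
[[ 603.3 -238.6  157. ]
 [ 579.9 -244.4  157. ]
 [ 595.4 -202.4  157. ]
 [ 571.  -208.4  157. ]] [ 587.4 -223.5  157. ]
board inner corners [array([ 626.3, -238.2,  112. ]), array([ 559.4, -254.8,  112. ])]
board yaw 13.558235287814163
board yaw 13.046797336701392
riser yaw 13.825727331229018 [ 635.38062725 -231.96446449  100.        ]
riser yaw 13.821460953294737 [ 550.26458097 -253.04229042  100.        ]
blk yaw 13.08272110373843
```

servo_tool([
  [[0, 0, -0.01], [0.1, -0.1, -2], 1],
  [[0, 0, 0], [0.1, -0.1, -2], 1],
  [[0, 0, 0], [0, 0, -1], 1],
  [[0, 0, 0], [0, 0, 0], 1],
  [[0, 0, 0], [0, 0, 0], 1],
])

```text
t: 2.45
ee_pos: [583.8, -222.6, 255.0]
tool_rot: [-0.0, 0.783, -0.622, 0.001]
wrist_force: [-0.3, 0.2, 0.3]
grip_width: 85.5
```

Run:
```python
from h import *
import pickle
st=arm.read_state();c=arm.camera('wrist');save('w2',c['image']);pickle.dump((st,c),open('w2.pkl','wb'));print(st['t'],st['ee_pos'],st['wrist_force'])
save('w2c',cv2.resize(c['image'][100:240,150:350],None,fx=4,fy=4,interpolation=cv2.INTER_CUBIC))
```

```text
2.45 [ 583.82078053 -222.55886713  254.97023551] [-0.25775851  0.18379163  0.28539018]
```

View pics/w2c.png

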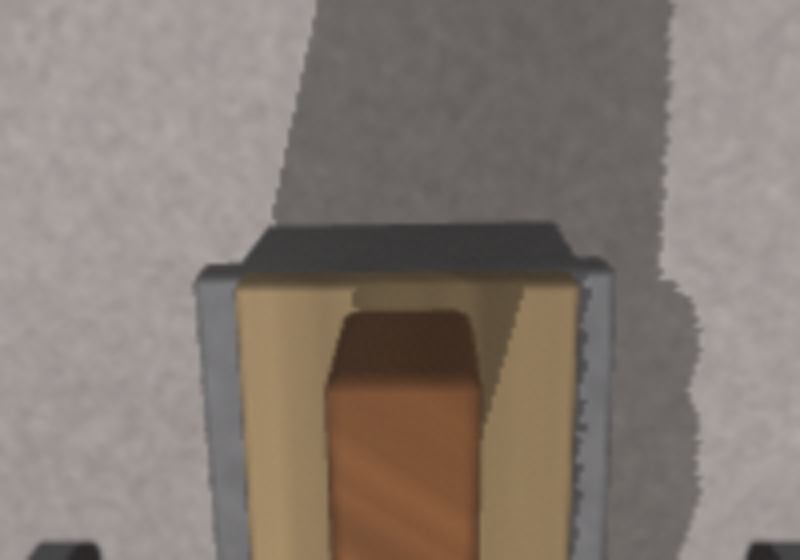

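Run:
```python
from h import *
import pickle
st,c=pickle.load(open('w2.pkl','rb'));T=wristT(st,c)
W=lambda x,y:((x+.5)/4-.5+150,(y+.5)/4-.5+100)
a,b=[onz(c,W(*p),157,T) for p in [(327,384),(481,384)]]
u=np.array([-.2385,.971,0]);v=np.array([.971,.2385,0])
m=(a+b)/2;print(np.linalg.norm(a-b),m+20*u,'u',m@u+20,'v',m@v,'tcp u,v',st['ee_pos']@u,st['ee_pos']@v)
c0,c1=[onz(c,W(*p),112,T) for p in [(237,285),(581,285)]];print(np.linalg.norm(c0-c1),'board inner u',c0@u,c1@u,'block u',((c0+c1)/2)@u+25, 'v',(c0+c1)@v/2)
```

```text
24.873606478285364 [ 586.80659772 -221.88473078  157.        ] u -355.39791214074756 v 516.8696980994816 tcp u,v -355.34591613560286 513.8096880827001
68.69813620279305 board inner u -381.3253919341641 -380.53084306100976 block u -355.9281174975869 v 516.6221547718776
```

servo_tool([
  [[0, 0, 0], [0.26, 0.06, -2], 1],
  [[0, 0, 0], [0, 0, -2], 1],
  [[0, 0, 0], [0, 0, -1.5], 1],
  [[0, 0, 0], [0, 0, -0.5], 1],
  [[0, 0, 0], [0, 0, -0.4], 1],
  [[0, 0, 0], [0, 0, 0], 1],
  [[0, 0, 0], [0, 0, 0], 1],
])

```text
t: 3.38
ee_pos: [586.6, -221.7, 190.5]
tool_rot: [-0.0, 0.783, -0.622, 0.001]
wrist_force: [-0.1, 0.8, 0.8]
grip_width: 85.3
```

Run:
```python
from h import *
c=arm.camera('wrist');save('w3',c['image'])
c=arm.camera('side');save('s3',cv2.resize(c['image'][100:240,190:340],None,fx=4,fy=4,interpolation=cv2.INTER_CUBIC))
print(arm.read_state()['ee_pos'])
```

```text
[ 586.47972822 -221.66887975  190.36702707]
```

View pics/w3.png

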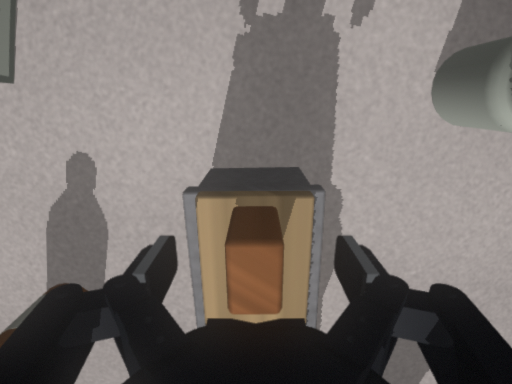

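View pics/s3.png

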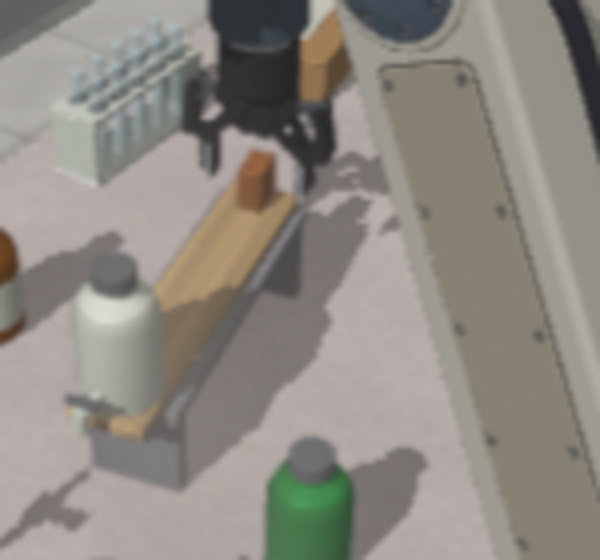

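The block, at wrist (255,260), is centred between the fingers at columns 175 and 336. Closing on it now.

servo_tool([
  [[0, 0, 0], [0, 0, 0], 0],
  [[0, 0, 0], [0, 0, 0], -0.3],
  [[0, 0, 0], [0, 0, 0], -1],
  [[0, 0, 0], [0, 0, 0], -1],
  [[0, 0, 0], [0, 0, 0], -1],
  [[0, 0, 0], [0, 0, 0], -1],
  [[0, 0, 0], [0, 0, 0], -1],
  [[0, 0, 0], [0, 0, 0], -1],
])

```text
t: 4.47
ee_pos: [586.4, -221.6, 190.0]
tool_rot: [-0.0, 0.783, -0.622, 0.0]
wrist_force: [-0.7, 0.4, 3.1]
grip_width: 25.2
```

Run:
```python
from h import *
st=arm.read_state();print(st['wrist_force'],st['moment'],st['grip_width'],st['ee_pos'])
c=arm.camera('wrist');save('w4',c['image'])
```

```text
[-0.72992546  0.35987314  3.10605165] [0.19161641 0.0773249  0.09181712] 25.175543604988302 [ 586.38259391 -221.62813836  190.02887047]
```

View pics/w4.png

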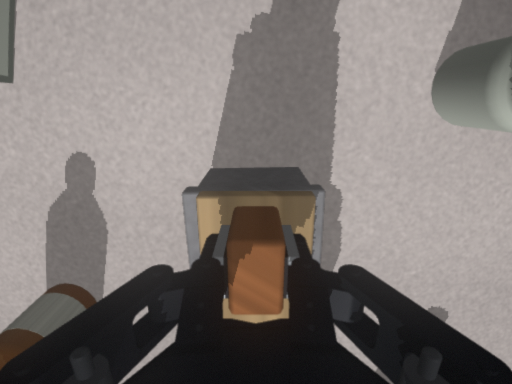

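Gripped: opening 25.2 mm, with about 3 N pressing down. Now I'll start sliding out slowly with a slight extra press.

servo_tool([
  [[0, 0, 0], [0, 0, -0.04], -1],
  [[0, 0, 0], [-0.024, 0.097, -0.03], -1],
  [[0, 0, 0], [-0.048, 0.194, 0], -1],
  [[0, 0, 0], [-0.072, 0.291, 0], -1],
  [[0, 0, 0], [-0.072, 0.291, 0], -1],
  [[0, 0, 0], [-0.072, 0.291, 0], -1],
  [[0, 0, 0], [-0.072, 0.291, 0], -1],
  [[0, 0, 0], [-0.072, 0.291, 0], -1],
  [[0, 0, 0], [-0.072, 0.291, 0], -1],
])

```text
t: 5.65
ee_pos: [581.8, -202.6, 190.1]
tool_rot: [0.0, 0.783, -0.622, 0.002]
wrist_force: [1.4, -6.1, 4.1]
grip_width: 25.6
```

Run:
```python
from h import *
st=arm.read_state();print(st['t'],st['wrist_force'],st['moment'],st['grip_width'],st['ee_pos'])
c=arm.camera('side');save('s5',cv2.resize(c['image'][100:250,190:340],None,fx=4,fy=4,interpolation=cv2.INTER_CUBIC))
```

```text
5.65 [ 1.36921932 -6.12016198  4.14954429] [-1.7295535  -0.21276379  0.03747488] 25.556850347601348 [ 581.79346968 -202.64193108  190.06217265]
```

View pics/s5.png

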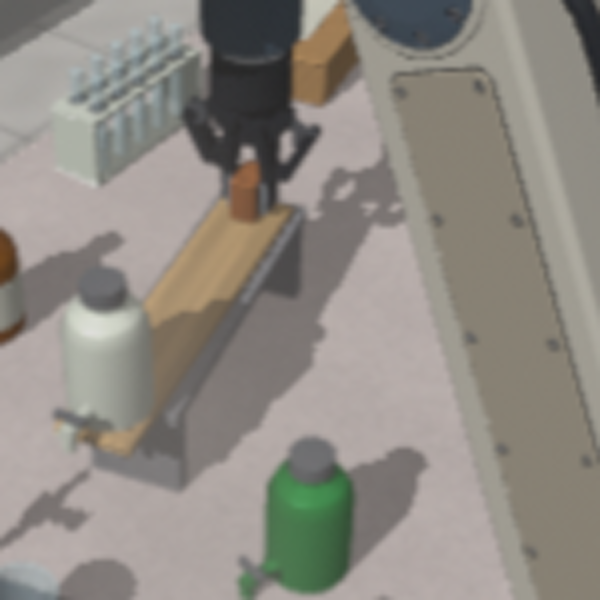

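The board, with the bottle upright, slides along with the gripper. Drag is 6 N and the downward press 4 N. Continuing.

servo_tool([
  [[0, 0, 0], [-0.072, 0.291, 0], -1],
  [[0, 0, 0], [-0.095, 0.388, -0.03], -1],
  [[0, 0, 0], [-0.095, 0.388, 0], -1],
  [[0, 0, 0], [-0.095, 0.388, 0], -1],
  [[0, 0, 0], [-0.095, 0.388, 0], -1],
  [[0, 0, 0], [-0.095, 0.388, 0], -1],
  [[0, 0, 0], [-0.095, 0.388, 0], -1],
  [[0, 0, 0], [-0.095, 0.388, 0], -1],
  [[0, 0, 0], [-0.095, 0.388, 0], -1],
  [[0, 0, 0], [-0.095, 0.388, 0], -1],
  [[0, 0, 0], [-0.072, 0.291, 0], -1],
  [[0, 0, 0], [-0.048, 0.194, 0], -1],
])

```text
t: 7.2
ee_pos: [571.5, -159.9, 190.0]
tool_rot: [0.0, 0.783, -0.622, 0.002]
wrist_force: [1.5, -6.1, 4.7]
grip_width: 25.4
```

Run:
```python
from h import *
st=arm.read_state();print(st['t'],st['wrist_force'],st['moment'],st['grip_width'],st['ee_pos'],st['tool_rot'])
c=arm.camera('side');save('s6',cv2.resize(c['image'][120:270,150:300],None,fx=4,fy=4,interpolation=cv2.INTER_CUBIC))
```

```text
7.2 [ 1.50190833 -6.07862526  4.72747181] [-1.84784898 -0.19207952  0.03447939] 25.378794611785295 [ 571.45189113 -159.94682603  190.01609261] [ 4.45821908e-04  7.83264453e-01 -6.21686047e-01  1.74871427e-03]
```

View pics/s6.png

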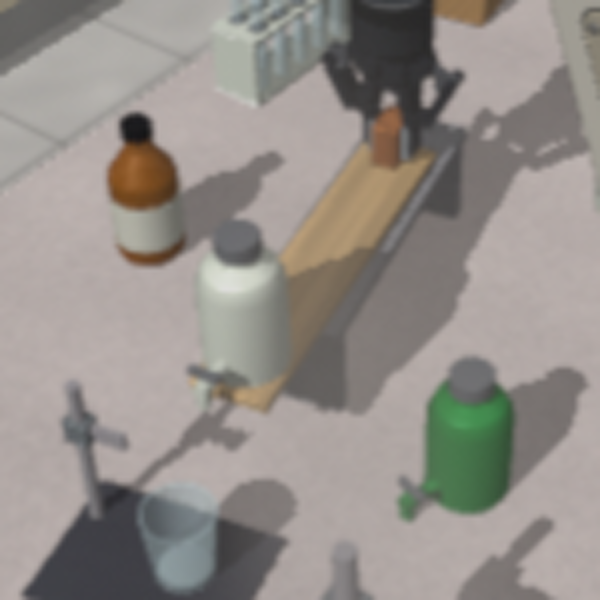

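servo_tool([
  [[0, 0, 0], [-0.048, 0.194, -0.05], -1],
  [[0, 0, 0], [-0.072, 0.291, -0.05], -1],
  [[0, 0, 0], [-0.095, 0.388, -0.05], -1],
  [[0, 0, 0], [-0.095, 0.388, -0.05], -1],
  [[0, 0, 0], [-0.095, 0.388, 0], -1],
  [[0, 0, 0], [-0.095, 0.388, 0], -1],
  [[0, 0, 0], [-0.095, 0.388, 0], -1],
  [[0, 0, 0], [-0.095, 0.388, 0], -1],
  [[0, 0, 0], [-0.095, 0.388, 0], -1],
  [[0, 0, 0], [-0.095, 0.388, 0], -1],
  [[0, 0, 0], [-0.072, 0.291, 0], -1],
  [[0, 0, 0], [-0.048, 0.194, 0], -1],
])

```text
t: 8.75
ee_pos: [562.5, -120.3, 190.0]
tool_rot: [0.0, 0.784, -0.621, 0.004]
wrist_force: [2.3, -9.2, 11.7]
grip_width: 25.2
```

Run:
```python
from h import *
import pickle
st=arm.read_state();print(st['t'],st['wrist_force'],st['moment'],st['grip_width'],st['ee_pos'],st['tool_rot'])
d={n:arm.camera(n) for n in('top','side')};pickle.dump((st,d),open('c7.pkl','wb'))
save('s7',cv2.resize(d['side']['image'][130:280,150:300],None,fx=4,fy=4,interpolation=cv2.INTER_CUBIC))
save('t7',cv2.resize(d['top']['image'][130:220,140:265],None,fx=6,fy=6,interpolation=cv2.INTER_CUBIC))
```

```text
8.75 [ 2.3085869  -9.19845566 11.67222253] [-3.00907041 -0.09365234  0.2221255 ] 25.15148874591165 [ 562.51118038 -120.27533599  190.00602496] [ 4.26417045e-04  7.83576217e-01 -6.21283392e-01  3.88297493e-03]
```

View pics/s7.png

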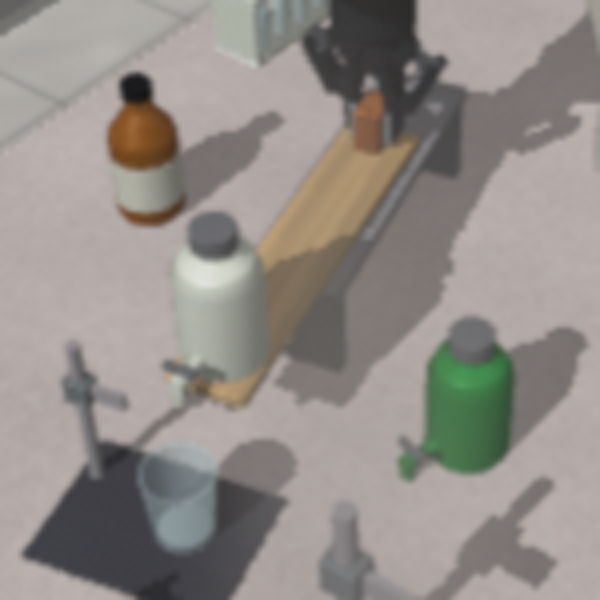

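View pics/t7.png

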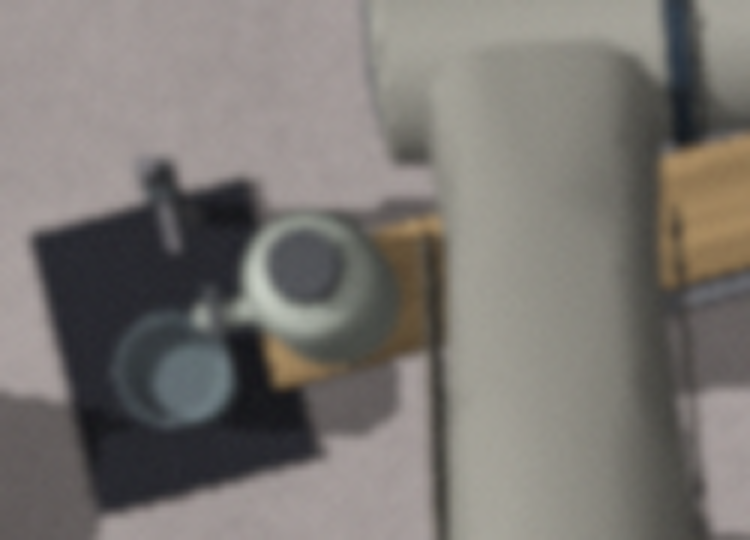

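The bottle is upright and the tap is now almost above the beaker. In the crop the board's near outer corner is at (277,388) and the pointer at (163,190)–(176,248). Next I'll compute what is left.

Run:
```python
from h import *
import pickle
st,d=pickle.load(open('c7.pkl','rb'));t,s=d['top'],d['side']
u=np.array([-.2385,.971,0]);v=np.array([.971,.2385,0])
T=lambda x,y:((x+.5)/6-.5+140,(y+.5)/6-.5+130)
S=lambda x,y:((x+.5)/4-.5+150,(y+.5)/4-.5+130)
def P(n,c,p,z):
    w=onz(c,p,z);print(n,np.round(w[:2],1),'u %.1f v %.1f'%(w@u,w@v))
P('corner T',t,T(277,388),112);P('edge T',t,T(262,342),112)
P('ptr tip T',t,T(176,250),116);P('ptr root T',t,T(162,195),116)
P('corner S top',s,S(238,399),112);P('corner S bottom',s,S(238,405),100)
P('ptr tip S top',s,S(127,397),116);P('ptr tip S',s,S(125,402),108);P('ptr root S top',s,S(93,384),116)
a=cv2.resize(s['image'][205:255,155:230],None,fx=10,fy=10,interpolation=cv2.INTER_CUBIC);save('s7z',a)
a=cv2.resize(t['image'][150:200,155:220],None,fx=10,fy=10,interpolation=cv2.INTER_CUBIC);save('t7z',a)
```

```text
corner T [450.2 195.9] u 82.8 v 483.9
edge T [475.2 203.8] u 84.5 v 510.0
ptr tip T [525.4 248.9] u 116.4 v 569.6
ptr root T [555.5 256.4] u 116.5 v 600.5
corner S top [452.3 200.8] u 87.1 v 487.1
corner S bottom [456.1 197.6] u 83.1 v 490.0
ptr tip S top [519.7 252.1] u 120.9 v 564.7
ptr tip S [523.1 252. ] u 119.9 v 568.1
ptr root S top [550.3 257.6] u 118.9 v 595.7
```

View pics/s7z.png

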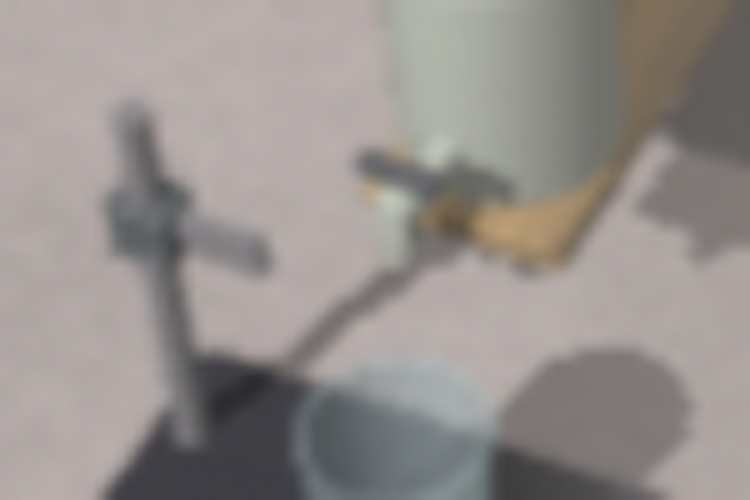

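View pics/t7z.png

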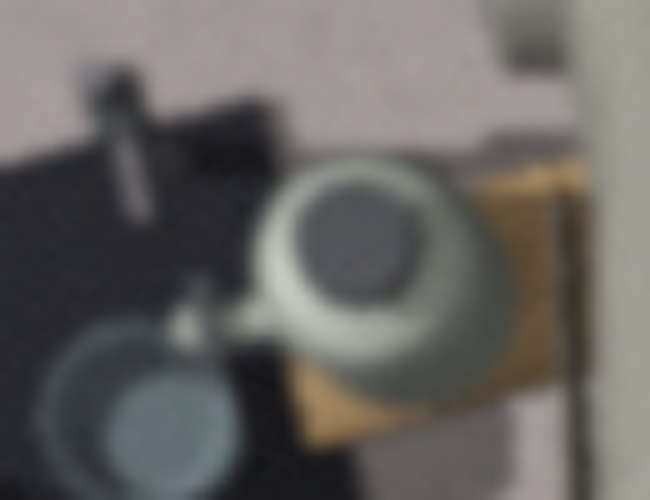

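Remaining distance is 33 to 34 mm by both views. TCP travel agrees, putting the board end at u ≈ 83.7 against a pointer at 117 to 119.

servo_tool([
  [[0, 0, 0], [-0.048, 0.194, -0.03], -1],
  [[0, 0, 0], [-0.072, 0.291, -0.03], -1],
  [[0, 0, 0], [-0.095, 0.388, 0], -1],
  [[0, 0, 0], [-0.095, 0.388, 0], -1],
  [[0, 0, 0], [-0.095, 0.388, 0], -1],
  [[0, 0, 0], [-0.095, 0.388, 0], -1],
  [[0, 0, 0], [-0.095, 0.388, 0], -1],
  [[0, 0, 0], [-0.072, 0.291, 0], -1],
  [[0, 0, 0], [-0.072, 0.291, 0], -1],
  [[0, 0, 0], [-0.048, 0.194, 0], -1],
  [[0, 0, 0], [-0.024, 0.097, 0], -1],
  [[0, 0, 0], [0, 0, 0], -1],
])

```text
t: 10.35
ee_pos: [554.8, -87.5, 190.0]
tool_rot: [0.0, 0.784, -0.621, 0.004]
wrist_force: [2.1, -9.6, 14.4]
grip_width: 25.4
```

Run:
```python
from h import *
import pickle
st=arm.read_state();print(st['t'],st['wrist_force'],st['moment'],st['grip_width'],st['ee_pos'],st['tool_rot'])
u=np.array([-.2385,.971,0]);print('moved',(st['ee_pos']-[586.4,-221.6,190])@u)
d={n:arm.camera(n) for n in('top','side','wrist')};pickle.dump((st,d),open('c8.pkl','wb'))
a=cv2.resize(d['side']['image'][190:250,150:225],None,fx=10,fy=10,interpolation=cv2.INTER_CUBIC);save('s8z',a)
a=cv2.resize(d['top']['image'][150:205,150:225],None,fx=10,fy=10,interpolation=cv2.INTER_CUBIC);save('t8z',a)
```

```text
10.35 [ 2.05787326 -9.62687144 14.3858853 ] [-3.20924928 -0.00879173  0.30917481] 25.391824642157985 [554.79001908 -87.49627957 190.02715546] [ 1.96242366e-04  7.83695994e-01 -6.21128829e-01  4.41908472e-03]
moved 137.7536929907361
```

View pics/s8z.png

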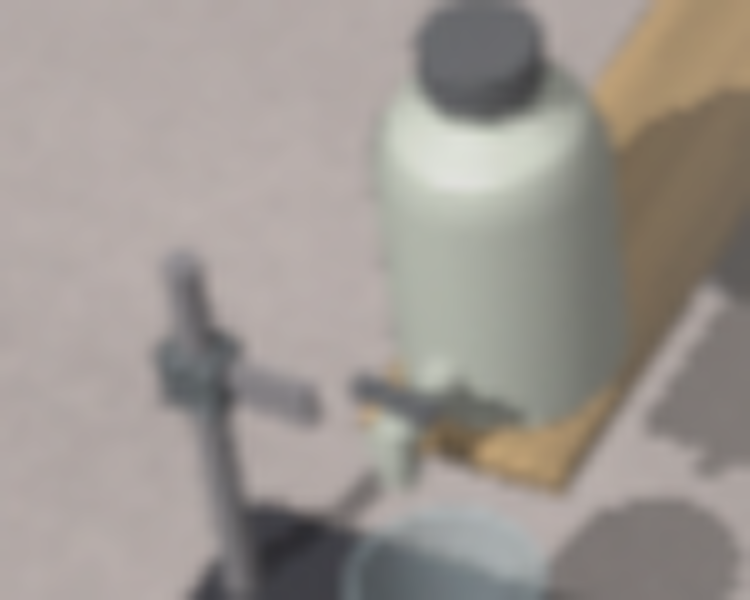

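View pics/t8z.png

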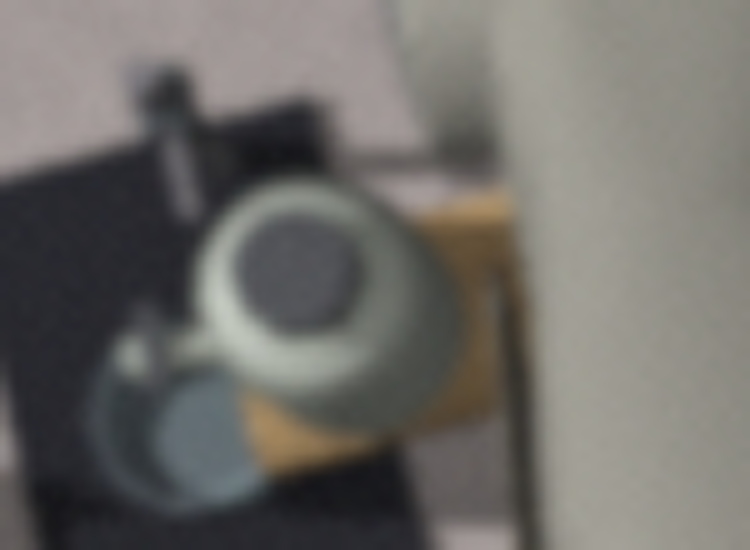

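Run:
```python
from h import *
import pickle
st,d=pickle.load(open('c8.pkl','rb'));t,s=d['top'],d['side']
u=np.array([-.2385,.971,0]);v=np.array([.971,.2385,0])
T=lambda x,y:((x+.5)/10-.5+150,(y+.5)/10-.5+150)
S=lambda x,y:((x+.5)/10-.5+150,(y+.5)/10-.5+190)
def P(n,c,p,z):
    w=onz(c,p,z);print(n,np.round(w[:2],1),'u %.1f v %.1f'%(w@u,w@v))
P('corner T',t,T(263,476),112);P('edge T',t,T(242,400),112)
P('ptr tip T',t,T(190,217),116);P('ptr mid T',t,T(178,172),116);P('ptr root T',t,T(167,138),116)
P('corner S bottom',s,S(564,491),100);P('corner S top',s,S(564,478),112);P('edge S far bottom',s,S(364,422),100)
P('edge S far top',s,S(365,405),112)
P('ptr tip S top',s,S(322,393),116);P('ptr tip S bot',s,S(317,418),100);P('ptr root S top',s,S(245,366),116)
P('ptr bot S root',s,S(245,396),100)
# colour-mask end corner in top
hsv=cv2.cvtColor(t['image'],cv2.COLOR_RGB2HSV).astype(int)
m=(hsv[...,0]<25)&(hsv[...,1]>65);m[:, :165]=0
for y in range(188,199):
    xs=np.where(m[y,165:205])[0]
    if len(xs):P(f'mask y{y}',t,(165+xs.min()-.5,y),112)
```

```text
corner T [441.6 227.6] u 115.7 v 483.1
edge T [466.3 234.3] u 116.3 v 508.6
ptr tip T [525.5 250.1] u 117.5 v 569.9
ptr mid T [540.2 253.9] u 117.7 v 585.1
ptr root T [551.4 257.5] u 118.5 v 596.8
corner S bottom [443.2 227.8] u 115.5 v 484.7
corner S top [439.  231.4] u 120.0 v 481.4
edge S far bottom [511.6 242.8] u 113.7 v 554.6
edge S far top [507.6 244.8] u 116.6 v 551.3
ptr tip S top [518.8 251.4] u 120.3 v 563.7
ptr tip S bot [524.5 250.2] u 117.8 v 568.9
ptr root S top [545.8 257.1] u 119.5 v 591.3
ptr bot S root [549.  256.6] u 118.3 v 594.3
mask y188 [469.8 167.7] u 50.7 v 496.2
mask y189 [466.7 170.9] u 54.6 v 493.9
mask y190 [464.8 231.9] u 114.3 v 506.6
mask y191 [461.5 231.9] u 115.1 v 503.5
mask y192 [458.3 231.9] u 115.9 v 500.3
mask y193 [455.1 231.9] u 116.6 v 497.2
mask y194 [451.8 228.7] u 114.3 v 493.2
mask y195 [448.5 228.7] u 115.1 v 490.1
mask y196 [445.3 228.7] u 115.9 v 487.0
mask y197 [442.  225.5] u 113.6 v 483.0
```

The board end is at u ≈ 115.8 (top) and 116 (side), against pointer values of 117.8 and 119. I'll push about 2 mm more.

servo_tool([
  [[0, 0, 0], [-0.024, 0.097, 0], -1],
  [[0, 0, 0], [-0.024, 0.097, 0], -1],
  [[0, 0, 0], [0, 0, 0], -1],
  [[0, 0, 0], [0, 0, 0], -1],
  [[0, 0, 0], [0, 0, 0], -1],
])

```text
t: 11.12
ee_pos: [554.3, -85.6, 190.0]
tool_rot: [0.0, 0.784, -0.621, 0.004]
wrist_force: [1.8, -10.2, 13.9]
grip_width: 25.5
```

Run:
```python
from h import *
import pickle
st=arm.read_state();print(st['t'],st['wrist_force'],st['moment'],st['grip_width'],st['ee_pos'],st['tool_rot'],abs(st['qd']).max())
u=np.array([-.2385,.971,0]);v=np.array([.971,.2385,0]);print('moved',(st['ee_pos']-[586.4,-221.6,190])@u)
d={n:arm.camera(n) for n in('top','side','wrist')};pickle.dump((st,d),open('c9.pkl','wb'))
save('s9z',cv2.resize(d['side']['image'][190:250,150:225],None,fx=10,fy=10,interpolation=cv2.INTER_CUBIC))
save('t9z',cv2.resize(d['top']['image'][150:205,150:225],None,fx=10,fy=10,interpolation=cv2.INTER_CUBIC))
save('s9',cv2.resize(d['side']['image'][110:260,140:310],None,fx=4,fy=4,interpolation=cv2.INTER_CUBIC));save('w9',d['wrist']['image'])
```

```text
11.125 [  1.78174002 -10.15069733  13.85306249] [-3.24568478 -0.01726511  0.30131649] 25.50437861528912 [554.32253554 -85.61127431 190.00910134] [ 2.24696971e-04  7.83685552e-01 -6.21142079e-01  4.40716512e-03] 0.0023287463224131483
moved 139.69552792239313
```

View pics/s9.png

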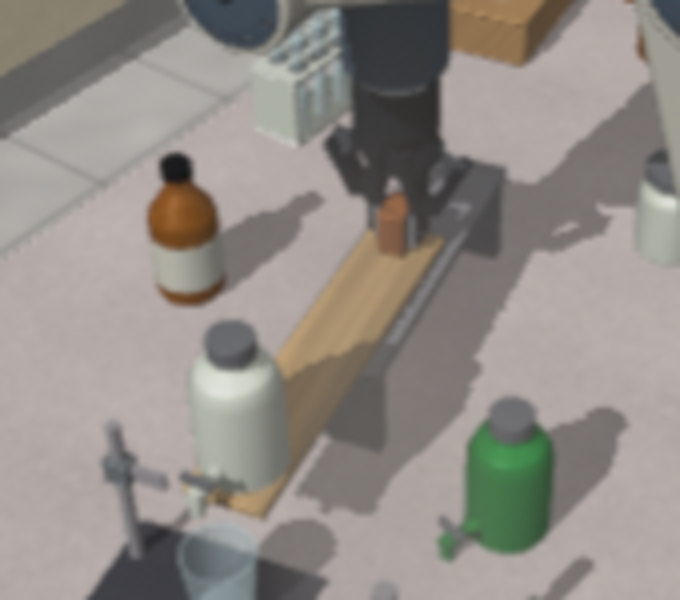

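View pics/t9z.png

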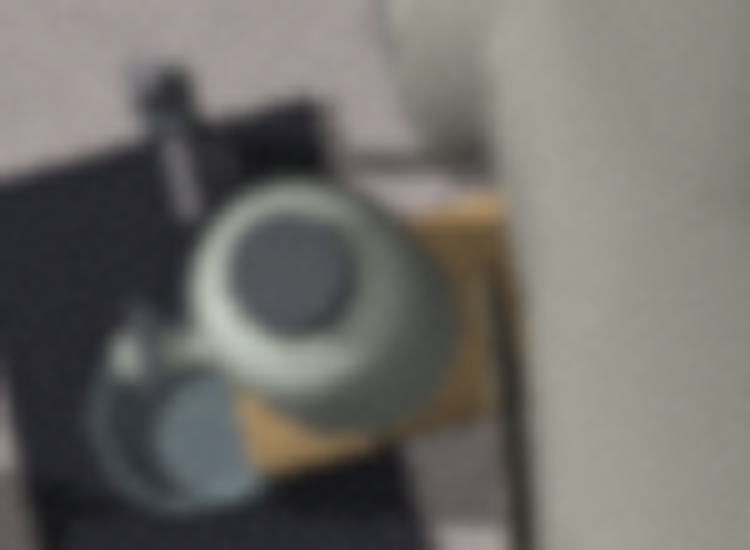

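View pics/w9.png

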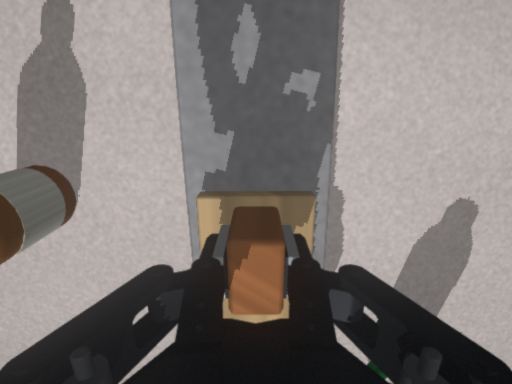

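View pics/s9z.png

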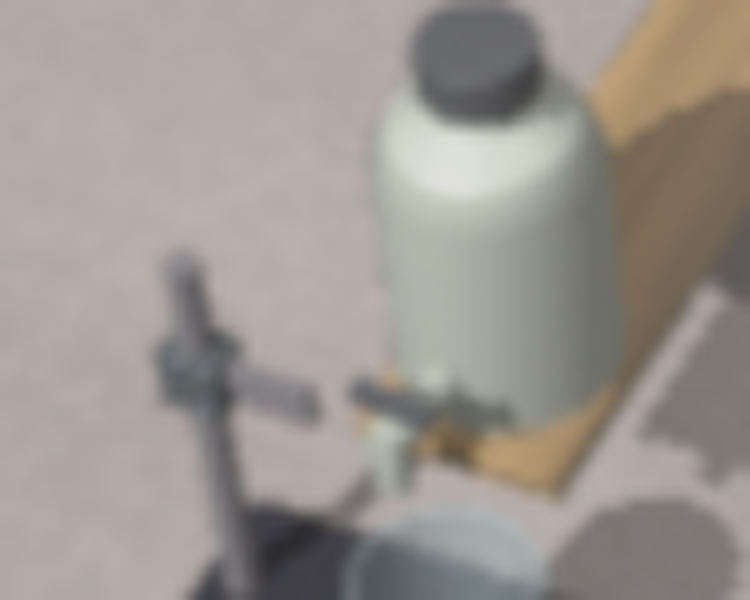

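Run:
```python
from h import *
import pickle
st,d=pickle.load(open('c9.pkl','rb'));t,s=d['top'],d['side']
u=np.array([-.2385,.971,0]);v=np.array([.971,.2385,0])
def P(n,c,p,o,z):
    w=onz(c,((p[0]+.5)/10-.5+150,(p[1]+.5)/10-.5+o),z);print(n,'u %.1f v %.1f'%(w@u,w@v))
P('corner T',t,(257,478),150,112);P('edge T',t,(236,400),150,112);P('ptr T',t,(178,172),150,116)
P('corner S bot',s,(560,496),190,100);P('far S top',s,(362,406),190,112);P('ptr bot S',s,(317,418),190,100)
print(arm.hand_in())
```

```text
corner T u 117.7 v 482.9
edge T u 118.1 v 509.1
ptr T u 117.7 v 585.1
corner S bot u 117.8 v 484.9
far S top u 117.3 v 551.9
ptr bot S u 117.8 v 568.9
the job is handed in; nothing more can be done
None
```

I gripped the block across its 26 mm and slid the board 140 mm straight out along the riser. I handed the job in at about 11 s, still holding the board and pressing it down. No verdict is reported.

**End position:** in the last pictures the board end read 117.7–118.1 mm along the out direction from above and 117.3–117.8 mm from the side. The pointer read 117.7 and 117.8 mm, so they are level within about 1 mm.

**Hold:** the downward press was about 14 N and the tool height stayed at 190.0 mm throughout, so the block did not lift. The grip opening was steady at 25.5 mm and the arm was at rest.

**Rest of the scene:** the bottle stood upright with its tap over the beaker's rim area. The beaker and the amber bottle looked undisturbed in the last pictures; I did not measure their positions again, nor the jug's.

**Checks that disagreed:**
- **End position by travel:** dead reckoning from the wrist camera and arm travel puts the board end about 1.5 mm further out than the pictures do.
- **Sideways offset:** it comes out as +3 to +6 mm from the top and side views, and about -1 mm from the wrist view. All are inside the 18 mm limit.
- **Tool tilt:** the tool leaned about 0.5° under the drag. I saw no board tilt in the pictures but did not measure it separately.

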